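# Clamp a cemented filter cube at the marked spring pressure

## Robot

A 6-joint arm with a two-finger parallel gripper is mounted at the origin on a cart in front of the work surface, level with it; the furniture and walls round the work are solid. World frame = base frame: x ahead of the robot, y to its left, z up, the work surface at z = 0. Lengths are in mm, angles in rad, forces in N, time in s.
With the tool pointing down it reaches from about 350 to 975 mm from the base axis. Payload 7.1 kg.
Tool frame: the origin (TCP) lies on the centre line of the jaws, within the pads' length; the fingertips stand 14 mm ahead of it and the grasp point (between the pads) lies 5 mm behind it; x points along the fingers, z is the direction in which the jaws open and shut, and the axes are right-handed (so a half turn about x gives the same grasp; the last joint's range is limited). The gripper opens to 88 mm and grips with 3 to 60 N. Pads are 20 mm wide; open, the fingers measure 115 mm over their backs; the gripper's body (75 mm by 178 mm) begins 61 mm behind the grasp point.
Start: joints at [1.177, 0.423, 1.63, -0, 1.089, -0.019], TCP at [228.772, 581.608, 236.675] pointing down, gripper open.
Joint ranges: [-3, 3], [-0.9, 2.11], [0.09, 2.58], [-1.31, 4.45], [0.11, 2.69], [-2.54, 2.54]. Speed limits (rad/s): [2.39, 2.39, 3.01, 3.14, 3.14, 3.14].

## Interface

Orientations are given as a rotation vector (axis times angle).
In Python, from workcell import ctrl gives the robot as it stands.
- The arm moves only by the tool servo_tool, never from a script. Its argument "plan" is a list that holds one entry, the list of rows, each a list of 7 numbers: the shift along the tool's x, y, z in cm, then the turn, a rotation vector about the tool's x, y, z in rad, then the finger opening in cm, from 0 to 8.78. A call has 1 to 8 rows; each row is the pose to reach, as a shift and turn from the pose commanded when the call began, along the tool's axes at that moment; what a row does not reach only later rows make up. A row lasts 1/12 s, in which the tool goes at most 41.7 mm and 7.16 degrees, less where a joint would pass 70% of its speed; a pose out of reach is approached as far as the arm can. A call with a gripper value outside its range is refused whole. The fingers move at their own pace and stop on an object; the grip force is fixed at half the most. Time passes only in rows, so rows that repeat a pose let the fingers close. It gives the time, the measured TCP pose, the force and the opening at its end, in the units of the state.
- ctrl.get_obs(): the state, without advancing time (a new reading comes with each control period).
- ctrl.get_image(name): name is "scene" or "top" or "wrist"; returns the picture (384x512x3 uint8, red, green, blue); there is no depth.
- ctrl.calibration(name): a dict with "K" (3x3 intrinsics, pixels), "view" (4x4, takes a point from world to camera coordinates). Camera axes: x right, y up, looking along -z (the intrinsics and any distortion apply to the point x, -y, -z); pixel columns grow to the right and rows downward; lengths in mm; the calibration is good to about 2 mm. A picture is of the moment at which its call begins: read the wrist's pose just before it. calibration takes no time and is no camera call; for the wrist camera it gives the pose at the moment of the call.
- ctrl.close_job(): hands the job in, once; it reports no verdict.
The state is a dict: "t": time; "qpos": joint angles; "qvel": joint speeds; "joint_torque": joint torques, N m; "ee_pos": TCP position; "orientation": TCP orientation; "ft_force": force on the tool from outside, world axes, zero at the start; "moment": the same for the moment, N m; "width": finger opening in mm.
Only numpy, scipy, OpenCV 4.12 (cv2) and the standard library are available. Lean on these libraries where they do the work, as an engineer would, in place of code of your own. Each camera call takes 0.05 s, during which the arm holds its last target.

## Task

The orange filter of the black filter cube has just been cemented: set that cube upright in the channel of the cementing clamp with its orange window towards the white nose of the sprung beam, and let go of it. Then turn the clamp's black knob clockwise until the beam's pointer stands on the black line in the middle of the green band, never letting it pass the red line, and let go of the knob. Work gently: move the jaw and the beam only through the knob, do not force the cube into the channel, and leave the green cube and the other things alone.

Things in the scene. Friction and masses are not known exactly. Their poses are not given: they have to be found in the camera images.
- clamp: cementing clamp fixed to the desk, seen in its own frame: origin on the desk under the middle of the channel; z up; +y is the pressing direction (from the knob end to the sprung beam); -x is the operator's side with the scale. Aluminium base plate 12 thick, x -45 to 75, y -130 to 102, with a tongue under the scale to x -125, y 32 to 102. From -y to +y: grey rack housing (58 x 50, top 53 above the desk) carrying the knob; jaw; channel; sprung beam. Its yaw in the room varies
- channel (a point): middle of the channel floor, axes as the clamp's, 12 above the desk. Two steel rails along y guide the cube: 43 apart, upright to 4 above the floor, then flared outward (35 degrees) to 10 above the floor, outer faces 31 from the middle, from y -30 to +32; the channel is open above and at both ends. Fingers that hold the cube across x must stay at least 12 above the floor
- jaw_face (a point): middle of the flat rubber face of the moving jaw (36 wide in x, 30 high, centre 18 above the channel floor), looking to +y. The rack drives it 12 mm towards +y per radian of knob turned clockwise. The jaw floats on the rack with lost motion of 0 to 10 mm, unknown at the start: once it meets the cube it slips back on the rack at about 1 N, and only when that is used up does it press. Its y in the channel frame is -32 to -16 at the start
- nose (a point): foremost point of the beam's rounded white nose (vertical cylinder of radius 8, 22 high), which the orange window presses on; 27 to +y of the channel middle at rest, 18 above the channel floor
- beam: sprung steel beam; origin on its pivot, at x 50, y 46 in the clamp frame, 30 above the desk. Lies along -x from the pivot at rest against a spring, swings clockwise from above (tip to +y) as the nose, 50 from the pivot, is pushed to +y. It starts to move at about 3 N on the nose, needs about 12 N for the middle of the band and 17 N for the red line
- pointer_tip (a point): tip of the beam's orange pointer, 150 from the pivot, 28 above the desk. It sweeps about 25 along +y from rest to the middle of the green band
- band (a point): black line in the middle of the green band on the white scale plate, at the radius of the pointer tip, 26 above the desk; the band is 10 wide (5 either side of the line)
- red_line (a point): red line on the scale, 12 beyond the black line in the clamp's +y direction, at the radius of the pointer tip
- knob_grip (a point): on the knob's vertical axis at the middle of its height, 75 above the desk. Black knurled round knob, diameter 44, 28 high, from 61 to 89 above the desk, at y -93 in the clamp frame; free space around and above it, the cover plate 8 below it. Clockwise seen from above presses; 2.3 to 2.8 rad from its start bring the pointer to the band, so it needs at least two grasps. It needs about 0.25 N m to turn free, about 0.4 N m at the band, and stays where it is left
- knob: the same knob; origin on its axis at its underside, 58 above the desk
- jaw: the moving jaw; origin in the middle of its face
- cube_orange: black fluorescence filter cube with a round orange window, 34 x 40 x 36 (x, y, z), 90 g; origin on its underside; the body spans x -18 to 16, y -20 to 20. The orange window is on its -x face: grasp it across y (40), and turn it so that its own -x points along the clamp's +y
- orange_window (a point): middle of the orange window face, 18 from the cube's origin along its -x, 18 above its underside
- cube_green: the same kind of cube with a green window; not to be touched. Stands near the orange one; the two may have changed places
- timer: white bench timer, 41 x 68 x 50, bystander
- tweezers: steel tweezers lying on the desk, 124 x 12 x 8, bystander
- coverslip_box: small white box with blue lid, 30 x 30 x 16, bystander
- objective_case_0: white jar-like case with black screw lid, 45 across, 66 high, bystander

How it is judged:
By the outcome, as a careful person would: the job done as asked, in the order asked, and still so for the second after the job is handed in, with the robot touching nothing.
It also fails if it takes over 54 s, if anything falls off the work surface, if the arm or the gripper's body presses on something with over 40 N, if the wrist force passes 120 N, or if a joint passes its speed limit or range.

## Working session

There is one attempt and no reset: what is moved stays moved. The work goes in short steps, Python scripts to look and compute and a tool call to move; the robot and the scene stay as the last step left them, time stands still between calls to the robot, and variables do not carry over. Pictures are saved under pics/ and viewed, and the job is handed in when it is done.

Besides the shell and the picture viewer there is one more tool, called after ">>>" by a JSON object that holds its "method" and its "body", one argument or row to a line. servo_tool: Moves the arm, as the interface text tells. Its arguments: {"type":"object","properties":{"plan":{"type":"array","items":{"type":"array","items":{"type":"array","items":{"type":"number"}}}}},"required":["plan"]}

```bash
ls; mkdir -p pics
python3 - <<'E'
from workcell import ctrl
import cv2
o=ctrl.get_obs()
print({k:o[k] for k in ('t','ee_pos','orientation','width')})
for n in ('scene','top','wrist'):
    c=ctrl.calibration(n); print(n,c)
    cv2.imwrite(f'pics/{n}0.png',cv2.cvtColor(ctrl.get_image(n),cv2.COLOR_RGB2BGR))
E
```

```text
pics
{'t': 0.0, 'ee_pos': array([228.57894584, 581.11181936, 235.8801629 ]), 'orientation': array([-0.92971574,  1.36485619,  0.92828478]), 'width': 87.75038918520129}
scene {'K': array([[442.196258  ,   0.        , 250.18475856],
       [  0.        , 442.196258  , 184.70964186],
       [  0.        ,   0.        ,   1.        ]]), 'view': array([[ 7.72568187e-01, -6.34901527e-01, -6.20058556e-03,
        -4.05514788e+02],
       [ 4.49795561e-01,  5.40380592e-01,  7.11106721e-01,
        -3.11203971e+02],
       [-4.48132067e-01, -5.52167426e-01,  7.03056743e-01,
        -8.68805817e+02],
       [ 0.00000000e+00,  0.00000000e+00,  0.00000000e+00,
         1.00000000e+00]])}
top {'K': array([[488.64669136,   0.        , 262.03204475],
       [  0.        , 488.64669136, 202.18830062],
       [  0.        ,   0.        ,   1.        ]]), 'view': array([[-2.02162329e-03, -9.99992618e-01,  3.26765663e-03,
         7.18061303e+00],
       [ 9.86910817e-01, -1.46822945e-03,  1.61260298e-01,
        -5.66523906e+02],
       [-1.61254310e-01,  3.55089324e-03,  9.86906500e-01,
        -1.18740558e+03],
       [ 0.00000000e+00,  0.00000000e+00,  0.00000000e+00,
         1.00000000e+00]])}
wrist {'K': array([[304.92067804,   0.        , 256.91380984],
       [  0.        , 304.92067804, 191.90942629],
       [  0.        ,   0.        ,   1.        ]]), 'view': array([[ 3.66788441e-01,  9.30303973e-01, -8.69842662e-04,
        -6.24412880e+02],
       [-8.92584187e-01,  3.51652908e-01, -2.82194439e-01,
         3.31344614e+01],
       [-2.62220725e-01,  1.04282066e-01,  9.59356838e-01,
        -3.91571703e+02],
       [ 0.00000000e+00,  0.00000000e+00,  0.00000000e+00,
         1.00000000e+00]])}
```

View pics/scene0.png

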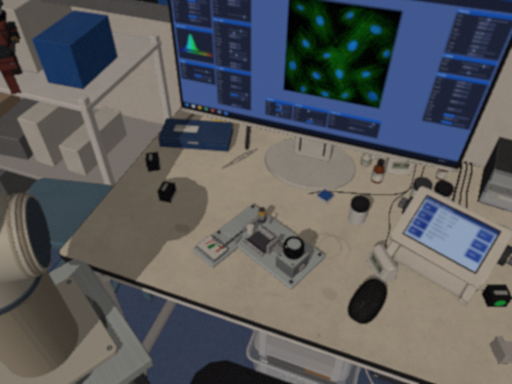

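View pics/top0.png

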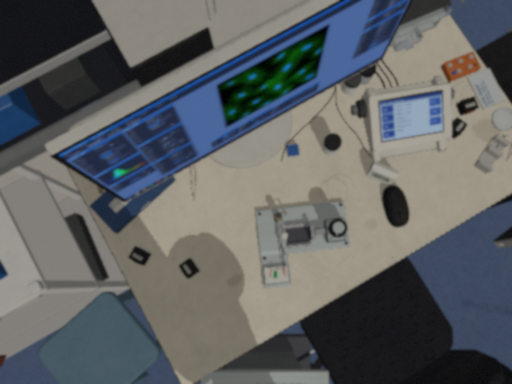

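View pics/wrist0.png

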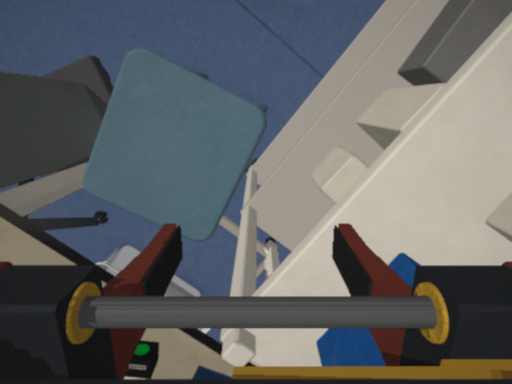

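```bash
cat > h.py <<'E'
import numpy as np, cv2
from workcell import ctrl
def cam(n):
    c=ctrl.calibration(n); return c['K'],np.array(c['view'])
def ray(C,u,v):
    K,V=C; R=V[:3,:3]; o=-R.T@V[:3,3]
    d=R.T@np.array([(u-K[0,2])/K[0,0],-(v-K[1,2])/K[1,1],-1.]); return o,d
def onz(C,u,v,z):
    o,d=ray(C,u,v); return o+d*(z-o[2])/d[2]
def proj(C,p):
    K,V=C; q=V[:3,:3]@np.asarray(p,float)+V[:3,3]; x,y,z=q[0],-q[1],-q[2]
    return K[0,0]*x/z+K[0,2],K[1,1]*y/z+K[1,2]
def tri(pairs):
    A=np.zeros((3,3));b=np.zeros(3);L=[]
    for C,(u,v) in pairs:
        o,d=ray(C,u,v); d=d/np.linalg.norm(d);P=np.eye(3)-np.outer(d,d);A+=P;b+=P@o;L.append((o,P))
    x=np.linalg.solve(A,b); return x,[np.linalg.norm(P@(x-o)) for o,P in L]
def crop(img,u0,v0,u1,v1,f,fn):
    c=img[v0:v1,u0:u1]; cv2.imwrite(fn,cv2.cvtColor(cv2.resize(c,None,fx=f,fy=f,interpolation=cv2.INTER_CUBIC),cv2.COLOR_RGB2BGR))
E
python3 - <<'E'
from h import *
i=cv2.cvtColor(cv2.imread('pics/top0.png'),cv2.COLOR_BGR2RGB); s=cv2.cvtColor(cv2.imread('pics/scene0.png'),cv2.COLOR_BGR2RGB)
crop(i,240,180,370,295,6,'pics/tc.png'); crop(i,120,230,215,295,8,'pics/tq.png')
crop(s,185,190,335,295,5,'pics/sc.png'); crop(s,135,140,195,210,8,'pics/sq.png')
T=cam('top');W=cam('wrist')
for p in((140,255),(189,267)): print(onz(T,*p,36))
print('clamp',onz(T,338,228,89), onz(T,275,272,26))
R=W[1][:3,:3];print('wristcam',-R.T@W[1][:3,3])
E
```

```text
[434.91615331 311.3233235   36.        ]
[404.94382879 188.29745729  36.        ]
clamp [ 496.06384334 -177.01245986   89.        ] [392.40010794 -26.04062415  26.        ]
wristcam [155.94092653 610.11572733 384.56200717]
```

View pics/tc.png

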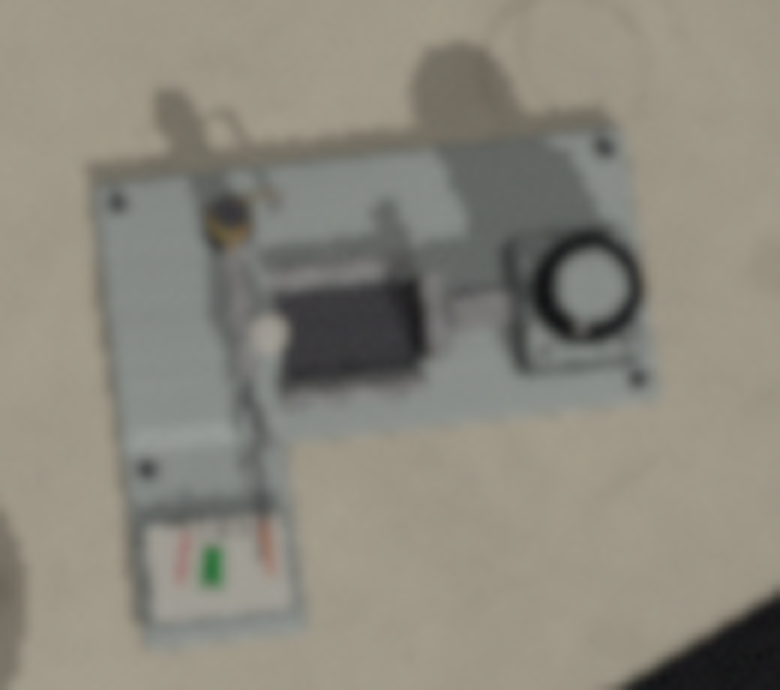

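View pics/tq.png

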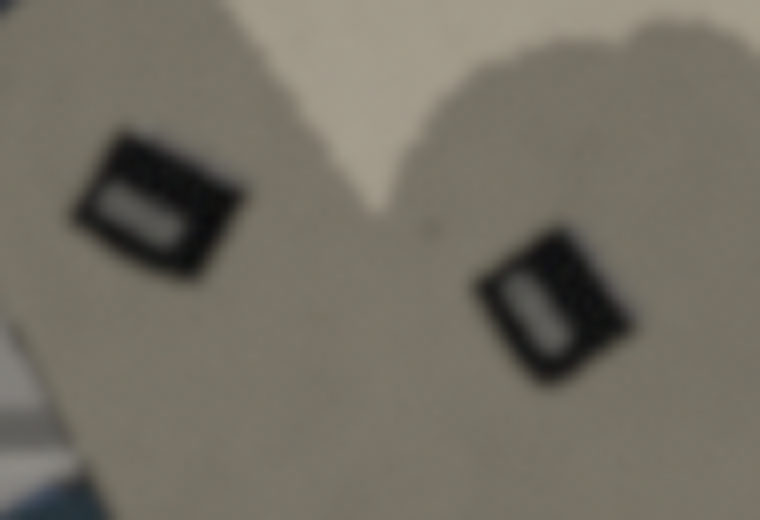

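View pics/sc.png

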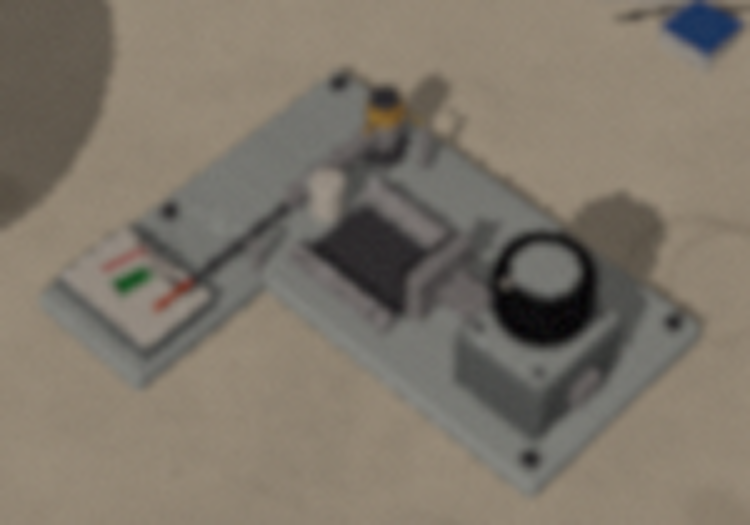

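View pics/sq.png

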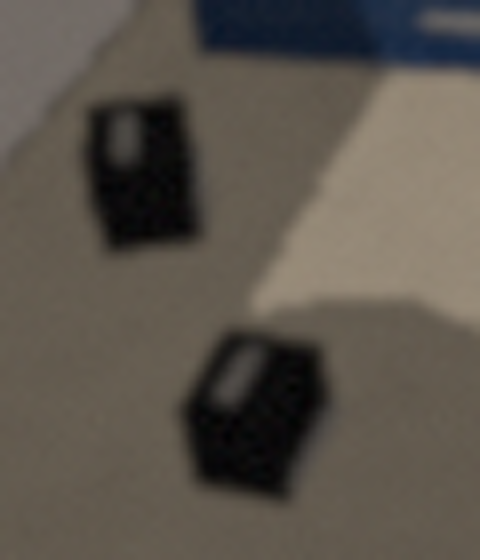

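Run:
```python
from h import *
W=cam('wrist')
for p in((142,350),(130,372)): print(onz(W,*p,18))
for p in ((435,311,18),(405,188,18)): print(proj(W,p))
i=cv2.cvtColor(cv2.imread('pics/wrist0.png'),cv2.COLOR_BGR2RGB); crop(i,60,300,260,384,4,'pics/wc.png')
```

```text
[420.59341264 322.81207395  18.        ]
[450.51512024 286.7455549   18.        ]
(np.float64(139.44752973721125), np.float64(359.64010261824876))
(np.float64(57.729475743349866), np.float64(368.74771922644925))
```

View pics/wc.png

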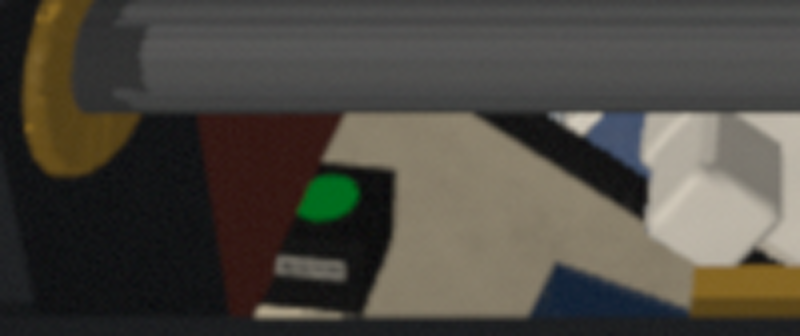

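```bash
cat >> h.py <<'E'
from scipy.spatial.transform import Rotation as Rot
import json
# commanded pose file
def setcmd(p,rv): json.dump([list(map(float,p)),list(map(float,rv))],open('cmd.json','w'))
def getcmd():
    p,r=json.load(open('cmd.json')); return np.array(p),Rot.from_rotvec(r)
def down(ang):
    "tool x down, tool z at world yaw ang(deg)"
    a=np.radians(ang); x=np.array([0,0,-1.]); z=np.array([np.cos(a),np.sin(a),0]); y=np.cross(z,x)
    return Rot.from_matrix(np.stack([x,y,z],1))
def goto(p,R):
    "print row to reach p,R from commanded pose"
    p0,R0=getcmd(); d=R0.inv().apply(np.array(p)-p0)/10; r=(R0.inv()*R).as_rotvec()
    print('row',np.round(d,2),np.round(r,3),'n_rows>=',np.ceil(max(np.linalg.norm(d)*10/41.7,np.degrees(np.linalg.norm(r))/7.16)))
def apply(d,r):
    "update commanded after a move with row d(cm), r"
    p0,R0=getcmd(); p=p0+R0.apply(np.array(d)*10); R=R0*Rot.from_rotvec(r); setcmd(p,R.as_rotvec()); 
    o=ctrl.get_obs(); print('cmd',p.round(1),'meas',o['ee_pos'].round(1),'roterr',(R.inv()*Rot.from_rotvec(o['orientation'])).as_rotvec().round(3),'F',o['ft_force'].round(1),'M',np.round(o['moment'],2),'w',round(o['width'],1),'t',round(o['t'],2),'q6',round(o['qpos'][5],2)); return p,R
E
python3 - <<'E'
from h import *
o=ctrl.get_obs(); R=Rot.from_rotvec(o['orientation']); print(R.as_matrix().round(3))
M=R.as_matrix(); print('zyaw',np.degrees(np.arctan2(M[1,2],M[0,2])), o['qpos'])
V=cam('wrist')[1]; c=-V[:3,:3].T@V[:3,3]; print('cam in tool',R.inv().apply(c-o['ee_pos']), R.inv().apply(V[:3,:3].T@[0,0,-1.]))
setcmd([228.772,581.608,236.675],o['orientation'])
T=cam('top');S=cam('scene')
# clamp triangulation
def t(u,v):return u/6+240,v/6+180
def s(u,v):return u/5+185,v/5+190
for n,a,b,z in (('knobtop',(587,287),(547,265),89),('platecornerBL_beamside(+x,+y)',(95,165),(345,72),12),('corner(+x,-y)',(615,122),(698,325),12),('scale corner',(145,640),(145,385),12)):
    print(n,tri([(T,t(*a)),(S,s(*b))]),onz(T,*t(*a),z))
E
```

```text
[[-0.    -0.931  0.366]
 [-0.001  0.366  0.931]
 [-1.     0.    -0.001]]
zyaw 68.523167542132 [ 1.17697229e+00  4.23682744e-01  1.63046566e+00  2.71419966e-05
  1.08861955e+00 -1.89951752e-02]
cam in tool [-1.48470021e+02  7.82209311e+01  7.16009742e-02] [ 9.59343422e-01 -2.82241243e-01  2.81844040e-04]
knobtop (array([ 498.17843361, -178.21413339,   84.3885929 ]), [np.float64(1.4545638824671376), np.float64(1.4545638824671299)]) [ 496.46890309 -176.62065485   89.        ]
platecornerBL_beamside(+x,+y) (array([559.04253816,  23.27708458,  -4.27318228]), [np.float64(1.8682065981768652), np.float64(1.8682065981767613)]) [558.17112208  22.14492802  12.        ]
corner(+x,-y) (array([ 578.20573813, -204.63500521,    0.75590553]), [np.float64(0.40199572344654355), np.float64(0.40199572344655926)]) [ 576.65707633 -202.96495815   12.        ]
scale corner (array([373.34880998, -10.52633391, -78.10076874]), [np.float64(21.15082613668529), np.float64(21.150826136685186)]) [356.09094199   1.11375708  12.        ]
```

Run:
```python
from h import *
goto([500,-70,230],down(4.7))
```

```text
row [  0.72 -49.1  -50.71] [ 1.114e+00 -1.000e-03  1.000e-03] n_rows>= 17.0
```

>>> {"method": "servo_tool", "body": {
  "plan": [
    [[0, -19, -19.6, 0.45, 0, 0, 8.78], [0, -19, -19.6, 0.45, 0, 0, 8.78], [0, -19, -19.6, 0.45, 0, 0, 8.78], [0, -19, -19.6, 0.45, 0, 0, 8.78], [0, -19, -19.6, 0.45, 0, 0, 8.78], [0, -19, -19.6, 0.45, 0, 0, 8.78], [0, -19, -19.6, 0.45, 0, 0, 8.78], [0, -19, -19.6, 0.45, 0, 0, 8.78]]
  ]
}}

```text
t: 0.82
ee_pos: [334.5, 325.9, 236.5]
orientation: [-0.582, 1.493, 0.58]
ft_force: [0.1, 0.9, -0.3]
width: 87.8
```

Run:
```python
from h import *
apply([0,-19,-19.6],[.45,0,0])
goto([500,-70,230],down(4.7))
```

```text
cmd [333.8 329.7 236.9] meas [334.5 325.9 236.5] roterr [ 0.003  0.    -0.   ] F [ 0.1  0.9 -0.3] M [-0.05  0.02  0.02] w 87.8 t 0.82 q6 0.01
row [  0.72 -40.63 -14.92] [ 0.664 -0.001  0.001] n_rows>= 11.0
```

>>> {"method": "servo_tool", "body": {
  "plan": [
    [[0.3, -28, -10.3, 0.45, 0, 0, 8.78], [0.3, -28, -10.3, 0.45, 0, 0, 8.78], [0.3, -28, -10.3, 0.45, 0, 0, 8.78], [0.3, -28, -10.3, 0.45, 0, 0, 8.78], [0.3, -28, -10.3, 0.45, 0, 0, 8.78], [0.3, -28, -10.3, 0.45, 0, 0, 8.78], [0.3, -28, -10.3, 0.45, 0, 0, 8.78], [0.3, -28, -10.3, 0.45, 0, 0, 8.78]]
  ]
}}

```text
t: 1.48
ee_pos: [450.5, 50.1, 233.9]
orientation: [-0.23, 1.557, 0.228]
ft_force: [0.3, 0.9, -0.1]
width: 87.8
```

Run:
```python
from h import *
apply([0.3,-28,-10.3],[.45,0,0])
goto([500,-70,230],down(4.7))
```

```text
cmd [448.2  54.1 234.1] meas [450.5  50.1 233.9] roterr [ 0.004 -0.002 -0.001] F [ 0.3  0.9 -0.1] M [-0.06  0.04  0.01] w 87.8 t 1.48 q6 -0.21
row [  0.42 -13.38   1.34] [ 0.214 -0.001  0.001] n_rows>= 4.0
```

>>> {"method": "servo_tool", "body": {
  "plan": [
    [[0.4, -13.4, 1.3, 0.214, 0, 0, 8.78], [0.4, -13.4, 1.3, 0.214, 0, 0, 8.78], [0.4, -13.4, 1.3, 0.214, 0, 0, 8.78], [0.4, -13.4, 1.3, 0.214, 0, 0, 8.78], [0.4, -13.4, 1.3, 0.214, 0, 0, 8.78], [0.4, -13.4, 1.3, 0.214, 0, 0, 8.78], [0.4, -13.4, 1.3, 0.214, 0, 0, 8.78]]
  ]
}}

```text
t: 2.07
ee_pos: [499.0, -68.7, 229.4]
orientation: [-0.065, 1.571, 0.066]
ft_force: [-0.2, 1.0, -0.1]
width: 87.6
```

Run:
```python
from h import *
apply([0.4,-13.4,1.3],[.214,0,0])
i=ctrl.get_image('wrist'); cv2.imwrite('pics/w1.png',i[:,:,::-1]); 
o=ctrl.get_obs();W=cam('wrist');np.savez('w1.npz',K=W[0],V=W[1],i=i); print(o['ee_pos'],o['qvel'].round(3))
```

```text
cmd [499.7 -70.3 230.2] meas [499.  -68.7 229.4] roterr [-0.001  0.001  0.002] F [-0.2  1.  -0.1] M [-0.09  0.1   0.04] w 87.6 t 2.07 q6 -0.24
[499.0402474  -68.54285536 229.53080805] [ 0.003 -0.005 -0.001 -0.002 -0.001 -0.005]
```

View pics/w1.png

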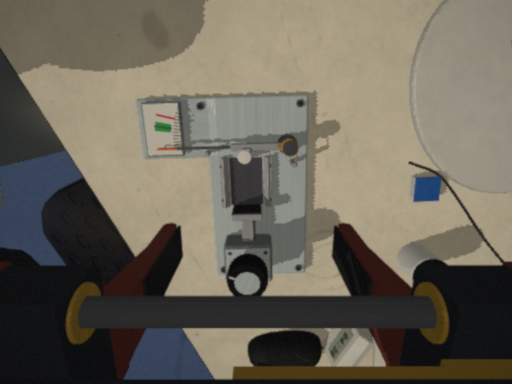

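Run:
```python
from h import *
i=np.load('w1.npz')['i']; crop(i,130,85,320,205,4,'pics/w1c.png'); crop(i,200,140,320,300,4,'pics/w1d.png')
```

```text
(no output)
```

View pics/w1c.png

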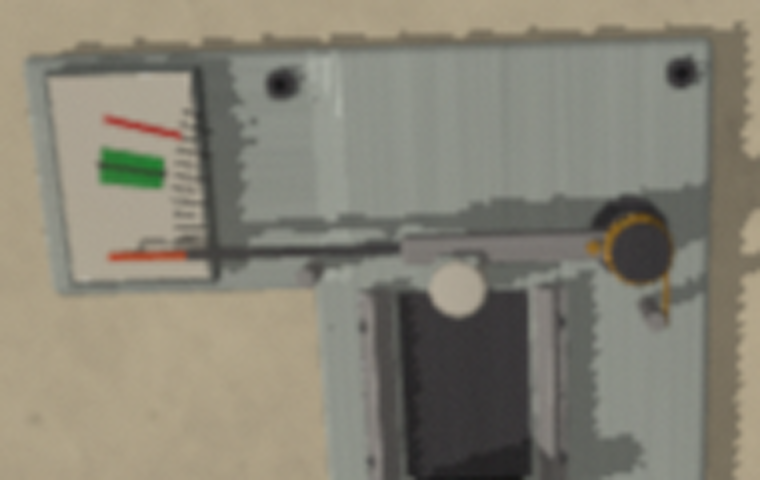

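View pics/w1d.png

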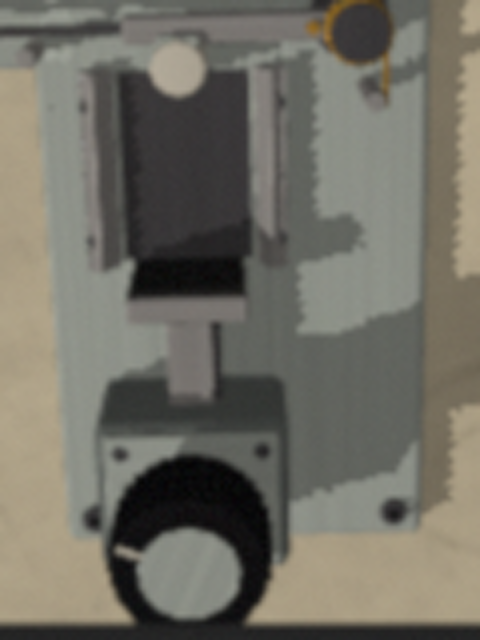

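```bash
cat > clampfit.py <<'E'
from h import *
f=np.load('w1.npz'); W=(f['K'],f['V'])
c=lambda u,v:(u/4+130-.375,v/4+85-.375); d=lambda u,v:(u/4+200-.375,v/4+140-.375)
P=[((75,102),12,c(708,40)),((-125,102),12,c(28,58)),((-125,32),12,c(58,293)),((75,-130),12,d(417,527)),((-45,-130),12,d(72,533)),((-45,32),12,c(320,290)),((0,35),41,c(458,290)),((0,-93),89,d(188,573))]
A=np.array([p[0] for p in P],float); B=np.array([onz(W,*p[2],p[1])[:2] for p in P])
ca,cb=A.mean(0),B.mean(0); U,S,Vt=np.linalg.svd((A-ca).T@(B-cb)); R=(U@Vt).T; t=cb-R@ca
print('yaw',np.degrees(np.arctan2(R[1,0],R[0,0])),'origin',t, 'scale',np.linalg.norm(B-cb)/np.linalg.norm(A-ca))
print('resid',(( (B-t)@R)-A).round(1).tolist())
inv=lambda p:(np.array(p)[:2]-t)@R
print('knob world',B[-1],'fit',t+R@[0,-93])
# rails
for n,p,z in (('railL outer mid',d(87,170),22),('railR outer mid',d(283,170),22),('floor L',d(122,170),12),('floor R',d(253,170),12),('jaw front top edge',d(188,297),45),('jaw back top edge',d(188,320),45)):
    print(n,inv(onz(W,*p,z)).round(1))
E
python3 clampfit.py
```

```text
yaw 6.18614034893285 origin [486.98507338 -85.15719175] scale 0.982564563338862
resid [[-2.9, -1.7], [2.0, -1.7], [1.9, 0.2], [-1.9, 2.2], [1.2, 2.8], [1.2, -0.9], [-0.7, 0.0], [-0.8, -0.9]]
knob world [ 496.2857739  -178.59469484] fit [ 497.00664837 -177.61565829]
railL outer mid [-30.1   2.1]
railR outer mid [28.9  0.6]
floor L [-20.5  -0.7]
floor R [20.  -1.7]
jaw front top edge [ -0.1 -30.8]
jaw back top edge [ -0.3 -38. ]
```

Run:
```python
from h import *
goto([405,190,170],down(34.6))
```

```text
row [ 6.   26.72 -7.31] [-0.522 -0.001  0.001] n_rows>= 7.0
```

>>> {"method": "servo_tool", "body": {
  "plan": [
    [[6, 26.7, -7.3, -0.522, 0, 0, 8.78], [6, 26.7, -7.3, -0.522, 0, 0, 8.78], [6, 26.7, -7.3, -0.522, 0, 0, 8.78], [6, 26.7, -7.3, -0.522, 0, 0, 8.78], [6, 26.7, -7.3, -0.522, 0, 0, 8.78], [6, 26.7, -7.3, -0.522, 0, 0, 8.78], [6, 26.7, -7.3, -0.522, 0, 0, 8.78], [6, 26.7, -7.3, -0.522, 0, 0, 8.78]]
  ]
}}

```text
t: 2.78
ee_pos: [401.5, 194.6, 168.9]
orientation: [-0.478, 1.519, 0.479]
ft_force: [-0.4, -0.1, -0.5]
width: 87.9
```

>>> {"method": "servo_tool", "body": {
  "plan": [
    [[0, 0, 0, 0, 0, 0, 8.78], [0, 0, 0, 0, 0, 0, 8.78], [0, 0, 0, 0, 0, 0, 8.78]]
  ]
}}

```text
t: 3.03
ee_pos: [405.3, 189.6, 170.1]
orientation: [-0.473, 1.518, 0.473]
ft_force: [0.5, 0.1, 0.6]
width: 88.1
```

Run:
```python
from h import *
apply([6,26.7,-7.3],[-.522,0,0])
i=ctrl.get_image('wrist'); cv2.imwrite('pics/w2.png',i[:,:,::-1]); 
W=cam('wrist');np.savez('w2.npz',K=W[0],V=W[1],i=i)
```

```text
cmd [405.1 189.8 170. ] meas [405.3 189.6 170.1] roterr [-0.    -0.002  0.   ] F [0.5 0.1 0.6] M [-0.01  0.01 -0.02] w 88.1 t 3.03 q6 -0.19
```

View pics/w2.png

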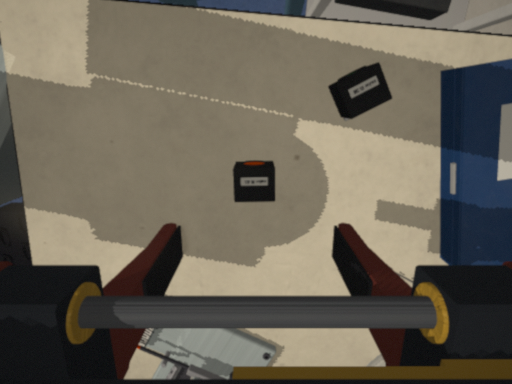

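Run:
```python
from h import *
f=np.load('w2.npz'); i=f['i']; W=(f['K'],f['V']); crop(i,225,150,285,210,10,'pics/w2c.png')
g=i.max(2); m=(g[150:210,225:285]<60).astype(np.uint8); 
n,l,s,c=cv2.connectedComponentsWithStats(m); k=1+np.argmax(s[1:,4]); print(s[k])
# row-wise edges
for r in range(0,60,3):
    x=np.where(m[r])[0]; print(r+150,(x.min()+225,x.max()+225) if len(x) else None)
```

```text
[   8   11   42   41 1296]
150 None
153 None
156 None
159 None
162 (np.int64(236), np.int64(272))
165 (np.int64(235), np.int64(273))
168 (np.int64(234), np.int64(274))
171 (np.int64(234), np.int64(274))
174 (np.int64(234), np.int64(274))
177 (np.int64(234), np.int64(274))
180 (np.int64(234), np.int64(274))
183 (np.int64(234), np.int64(274))
186 (np.int64(234), np.int64(274))
189 (np.int64(234), np.int64(274))
192 (np.int64(234), np.int64(274))
195 (np.int64(235), np.int64(274))
198 (np.int64(235), np.int64(274))
201 (np.int64(235), np.int64(253))
204 None
207 None
```

View pics/w2c.png

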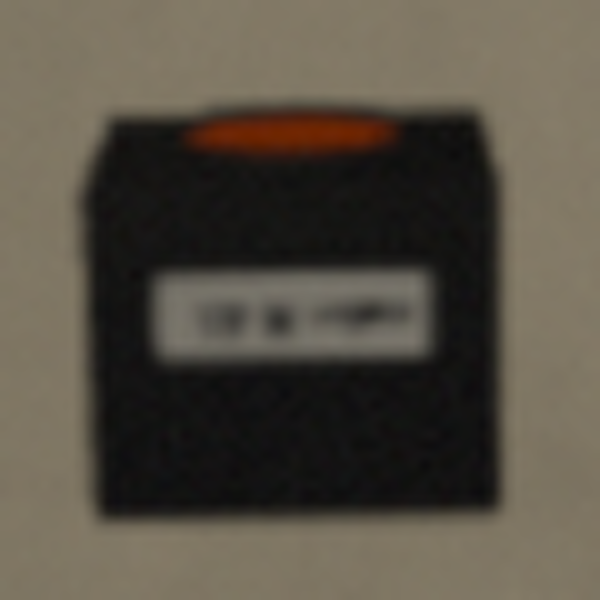

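Run:
```python
from h import *
f=np.load('w2.npz'); W=(f['K'],f['V'])
c=lambda u,v:(u/10+225-.45,v/10+150-.45)
q=[onz(W,*c(*p),36) for p in ((98,517),(500,513),(88,180),(497,177))]
for p in q: print(p.round(1))
print('w',np.linalg.norm(q[1]-q[0]),'d',np.linalg.norm(q[0]-q[2]), 'yaw',np.degrees(np.arctan2(*(q[1]-q[0])[[1,0]])),'ctr',np.mean(q,0))
# front-bottom edge centre + 17mm
a=np.radians(35.2); print('ctr from rear edge',(q[0]+q[1])/2+17*np.array([-np.sin(a),np.cos(a),0]))
T=cam('top'); u=[(555,228),(632,325),(548,383),(475,287)]
print('top',np.mean([onz(T,x/8+120,y/8+230,36) for x,y in u],0))
goto([405,190,31],down(35))
```

```text
[395.3 164.8  36. ]
[427.4 187.3  36. ]
[376.2 192.2  36. ]
[407.8 214.3  36. ]
w 39.168070601581384 d 33.44010210892705 yaw 35.074818529194175 ctr [401.67875378 189.68555459  36.        ]
ctr from rear edge [401.55606265 189.97440857  36.        ]
top [401.97543444 188.0834612   36.        ]
row [13.9   0.03  0.02] [-0.007 -0.001  0.001] n_rows>= 4.0
```

Run:
```python
from h import *
goto([401.8,189.5,29],down(35.1))
```

```text
row [14.1   0.17 -0.27] [-0.009 -0.001  0.001] n_rows>= 4.0
```

>>> {"method": "servo_tool", "body": {
  "plan": [
    [[3.5, 0.17, -0.27, -0.009, 0, 0, 8.78], [7, 0.17, -0.27, -0.009, 0, 0, 8.78], [10.5, 0.17, -0.27, -0.009, 0, 0, 8.78], [13, 0.17, -0.27, -0.009, 0, 0, 8.78], [14.1, 0.17, -0.27, -0.009, 0, 0, 8.78], [14.1, 0.17, -0.27, -0.009, 0, 0, 8.78], [14.1, 0.17, -0.27, -0.009, 0, 0, 8.78]]
  ]
}}

```text
t: 3.67
ee_pos: [402.1, 188.8, 28.5]
orientation: [-0.479, 1.518, 0.479]
ft_force: [-1.1, -0.3, 0.3]
width: 87.9
```

>>> {"method": "servo_tool", "body": {
  "plan": [
    [[0, 0, 0, 0, 0, 0, 5.5], [0, 0, 0, 0, 0, 0, 4.8], [0, 0, 0, 0, 0, 0, 4.2], [0, 0, 0, 0, 0, 0, 3.6], [0, 0, 0, 0, 0, 0, 3.6], [0, 0, 0, 0, 0, 0, 3.6], [0, 0, 0, 0, 0, 0, 3.6]]
  ]
}}

```text
t: 4.25
ee_pos: [402.0, 189.8, 28.9]
orientation: [-0.48, 1.517, 0.48]
ft_force: [-0.3, -0.1, -0.6]
width: 44.7
```

Run:
```python
from h import *
apply([14.1,0.17,-.27],[-.009,0,0])
```

```text
cmd [401.8 189.5  29. ] meas [402.  189.8  28.9] roterr [-0.    -0.001  0.001] F [-0.3 -0.1 -0.6] M [0.   0.   0.03] w 44.7 t 4.25 q6 -0.2
```

>>> {"method": "servo_tool", "body": {
  "plan": [
    [[0, 0, 0, 0, 0, 0, 3.6], [0, 0, 0, 0, 0, 0, 3.6], [0, 0, 0, 0, 0, 0, 3.6], [0, 0, 0, 0, 0, 0, 3.6]]
  ]
}}

```text
t: 4.58
ee_pos: [402.0, 189.8, 28.8]
orientation: [-0.48, 1.517, 0.48]
ft_force: [-0.1, 1.1, 4.5]
width: 40.0
```

Run:
```python
from h import *
setcmd([401.8,189.5,29],getcmd()[1].as_rotvec())
goto([401.8,189.5,129],down(35.1))
goto([487,-85.2,110],down(6.2))
```

```text
row [-10.    -0.01  -0.01] [ 0.    -0.001  0.001] n_rows>= 3.0
row [ -8.07 -27.38  -8.84] [ 0.505 -0.001  0.001] n_rows>= 8.0
```

>>> {"method": "servo_tool", "body": {
  "plan": [
    [[-2, 0, 0, 0, 0, 0, 3.6], [-5, 0, 0, 0, 0, 0, 3.6], [-8, 0, 0, 0, 0, 0, 3.6], [-10, -2, -0.6, 0.05, 0, 0, 3.6], [-10, -5, -1.6, 0.1, 0, 0, 3.6], [-10, -8, -2.6, 0.15, 0, 0, 3.6], [-10, -11, -3.6, 0.2, 0, 0, 3.6], [-10, -13, -4.2, 0.25, 0, 0, 3.6]]
  ]
}}

```text
t: 5.25
ee_pos: [442.6, 57.2, 128.7]
orientation: [-0.283, 1.552, 0.282]
ft_force: [0.3, 0.3, -0.5]
width: 39.9
```

Run:
```python
from h import *
apply([-10,-13,-4.2],[.25,0,0])
goto([487,-85.2,110],down(6.2))
```

```text
cmd [442.3  59.1 129.1] meas [442.6  57.2 128.7] roterr [ 0.003 -0.001  0.   ] F [ 0.3  0.3 -0.5] M [-0.09 -0.01 -0.02] w 39.9 t 5.25 q6 -0.26
row [  1.93 -15.08  -0.94] [ 0.255 -0.001  0.001] n_rows>= 4.0
```

>>> {"method": "servo_tool", "body": {
  "plan": [
    [[0.4, -3, -0.2, 0.06, 0, 0, 3.6], [0.8, -6.5, -0.4, 0.12, 0, 0, 3.6], [1.2, -10, -0.6, 0.18, 0, 0, 3.6], [1.9, -13.5, -0.9, 0.25, 0, 0, 3.6], [1.9, -15.1, -0.94, 0.255, 0, 0, 3.6], [1.9, -15.1, -0.94, 0.255, 0, 0, 3.6], [1.9, -15.1, -0.94, 0.255, 0, 0, 3.6], [1.9, -15.1, -0.94, 0.255, 0, 0, 3.6]]
  ]
}}

```text
t: 5.92
ee_pos: [486.4, -84.6, 109.4]
orientation: [-0.085, 1.57, 0.085]
ft_force: [-1.1, 0.0, -0.5]
width: 39.7
```

Run:
```python
from h import *
apply([1.9,-15.1,-.94],[.255,0,0])
i=ctrl.get_image('wrist'); cv2.imwrite('pics/w3.png',i[:,:,::-1]); 
W=cam('wrist');np.savez('w3.npz',K=W[0],V=W[1],i=i)
```

```text
cmd [487.1 -85.4 110.3] meas [486.4 -84.6 109.4] roterr [-0.     0.001  0.002] F [-1.1  0.  -0.5] M [-0.11  0.07 -0.01] w 39.7 t 5.92 q6 -0.3
```

View pics/w3.png

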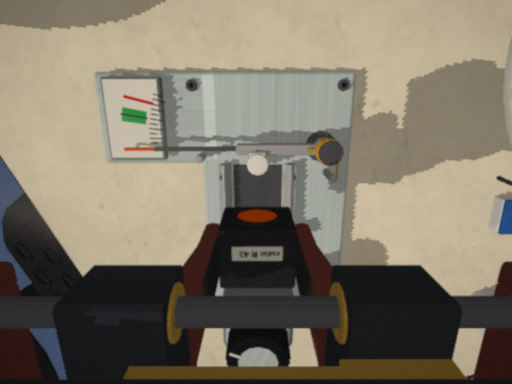

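Run:
```python
from h import *
f=np.load('w3.npz'); i=f['i']; W=(f['K'],f['V']); crop(i,200,140,320,290,4,'pics/w3c.png')
o=ctrl.get_obs(); R=Rot.from_rotvec(o['orientation'])
rel=lambda u,v,z:R.inv().apply(onz(W,u,v,z)-o['ee_pos']).round(1)
print('nose ctr rel TCP (tool)',rel(257.5,164,41),'plate corner',rel(354,73,12),'pl L',rel(96,73,12))
print('rails L/R outer top y165',rel(222,175,22),rel(295,175,22))
```

```text
nose ctr rel TCP (tool) [68.5 35.1 -0.3] plate corner [97.5 99.1 72.7] pl L [  97.7   99.2 -122. ]
rails L/R outer top y165 [ 87.5  22.6 -28.4] [87.5 22.5 29.6]
```

View pics/w3c.png

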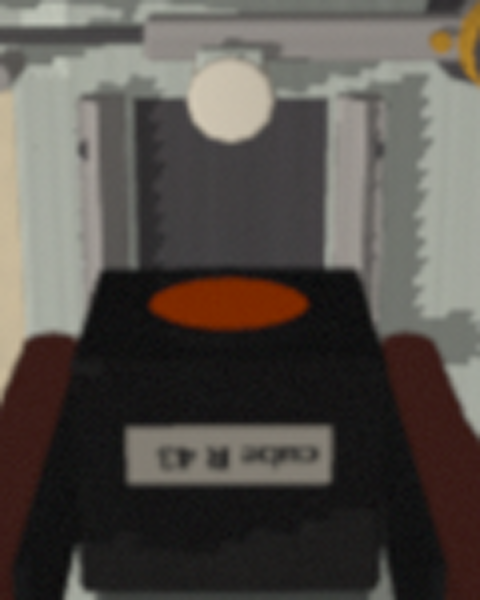

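>>> {"method": "servo_tool", "body": {
  "plan": [
    [[2, 0, 0, 0, 0, 0, 3.6], [4, 0, 0, 0, 0, 0, 3.6], [5, 0, 0, 0, 0, 0, 3.6], [5.3, 0, 0, 0, 0, 0, 3.6], [5.3, 0, 0, 0, 0, 0, 3.6]]
  ]
}}

```text
t: 6.38
ee_pos: [486.5, -84.4, 56.1]
orientation: [-0.085, 1.571, 0.086]
ft_force: [0.2, 0.2, -0.3]
width: 39.9
```

Run:
```python
from h import *
apply([5.3,0,0],[0,0,0])
```

```text
cmd [487.1 -85.5  57.3] meas [486.5 -84.4  56.1] roterr [-0.001  0.001  0.002] F [ 0.2  0.2 -0.3] M [-0.    0.04 -0.02] w 39.9 t 6.38 q6 -0.31
```

>>> {"method": "servo_tool", "body": {
  "plan": [
    [[0.3, 0, 0, 0, 0, 0, 3.6], [0.6, 0, 0, 0, 0, 0, 3.6], [0.8, 0, 0, 0, 0, 0, 3.6], [1.0, 0, 0, 0, 0, 0, 3.6], [1.0, 0, 0, 0, 0, 0, 3.6]]
  ]
}}

```text
t: 6.8
ee_pos: [487.2, -85.3, 46.6]
orientation: [-0.085, 1.569, 0.085]
ft_force: [-0.6, 0.2, -1.7]
width: 40.2
```

Run:
```python
from h import *
apply([1,0,0],[0,0,0])
```

```text
cmd [487.1 -85.5  47.3] meas [487.2 -85.3  46.6] roterr [ 0.    -0.001  0.001] F [-0.6  0.2 -1.7] M [-0.09  0.06  0.03] w 40.2 t 6.8 q6 -0.31
```

>>> {"method": "servo_tool", "body": {
  "plan": [
    [[0.2, 0, 0, 0, 0, 0, 3.6], [0.3, 0, 0, 0, 0, 0, 3.6], [0.4, 0, 0, 0, 0, 0, 3.6], [0.5, 0, 0, 0, 0, 0, 3.6], [0.55, 0, 0, 0, 0, 0, 3.6], [0.55, 0, 0, 0, 0, 0, 3.6]]
  ]
}}

```text
t: 7.3
ee_pos: [487.1, -85.3, 41.1]
orientation: [-0.085, 1.569, 0.085]
ft_force: [0.2, 0.2, -1.9]
width: 40.0
```

Run:
```python
from h import *
apply([.55,0,0],[0,0,0])
```

```text
cmd [487.1 -85.5  41.8] meas [487.1 -85.3  41.1] roterr [ 0.    -0.     0.001] F [ 0.2  0.2 -1.9] M [-0.1   0.06  0.03] w 40.0 t 7.3 q6 -0.31
```

>>> {"method": "servo_tool", "body": {
  "plan": [
    [[0.04, 0, 0, 0, 0, 0, 3.6], [0.04, 0, 0, 0, 0, 0, 4.4], [0.04, 0, 0, 0, 0, 0, 5], [0.04, 0, 0, 0, 0, 0, 5.5], [0.04, 0, 0, 0, 0, 0, 6], [0.04, 0, 0, 0, 0, 0, 6]]
  ]
}}

```text
t: 7.8
ee_pos: [487.3, -85.3, 40.8]
orientation: [-0.085, 1.569, 0.085]
ft_force: [0.3, -0.7, 0.1]
width: 59.5
```

>>> {"method": "servo_tool", "body": {
  "plan": [
    [[-0.5, 0, 0, 0, 0, 0, 6], [-2, 0, 0, 0, 0, 0, 6], [-4, 0, 0, 0, 0, 0, 6], [-7, 0, 0, 0, 0, 0, 7], [-10, 0, 0, 0, 0, 0, 8.7], [-12, 0, 0, 0, 0, 0, 8.7], [-12, 0, 0, 0, 0, 0, 8.7], [-12, 0, 0, 0, 0, 0, 8.7]]
  ]
}}

```text
t: 8.47
ee_pos: [487.9, -85.4, 162.0]
orientation: [-0.085, 1.566, 0.084]
ft_force: [-0.2, 0.5, -1.0]
width: 86.2
```

Run:
```python
from h import *
apply([-11.96,0,0],[0,0,0])
i=ctrl.get_image('wrist'); cv2.imwrite('pics/w4.png',i[:,:,::-1]); 
W=cam('wrist');np.savez('w4.npz',K=W[0],V=W[1],i=i); crop(i,140,80,340,230,4,'pics/w4c.png')
```

```text
cmd [487.1 -85.4 161.4] meas [487.9 -85.4 162. ] roterr [-0.    -0.003  0.   ] F [-0.2  0.5 -1. ] M [-0.05  0.07  0.04] w 86.2 t 8.47 q6 -0.31
```

View pics/w4.png

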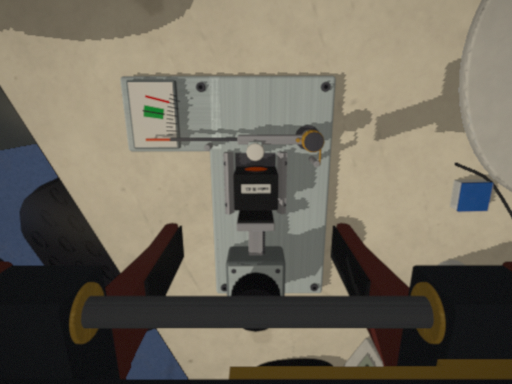

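View pics/w4c.png

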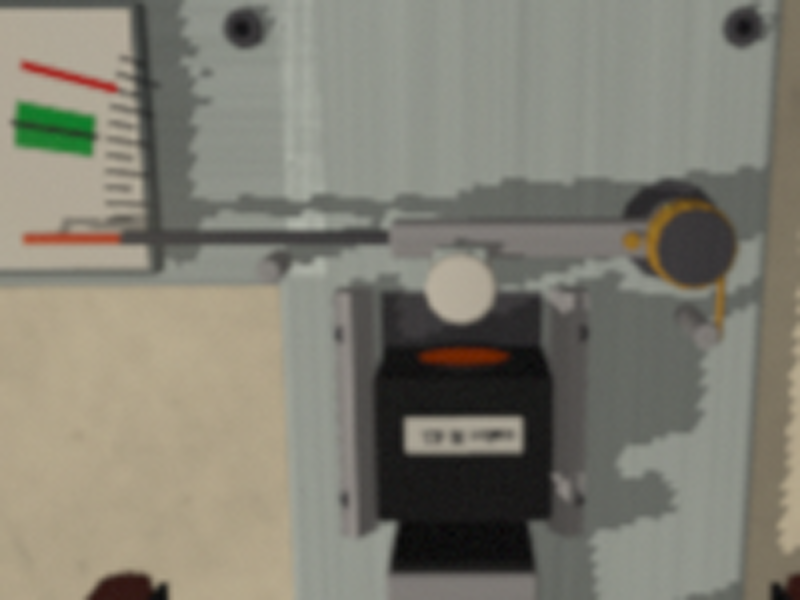

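Run:
```python
from h import *
goto([496.8,-177.8,150],down(55))
for n in('top','scene'):
    V=cam(n)[1]; print(n,-V[:3,:3].T@V[:3,3])
```

```text
row [ 1.15 -9.29 -0.03] [-0.852 -0.001  0.001] n_rows>= 7.0
top [ 367.64881949   10.5651234  1263.1926371 ]
scene [  63.92624273 -569.01964441  829.60459413]
```

>>> {"method": "servo_tool", "body": {
  "plan": [
    [[0.5, -2, 0, -0.1, 0, 0, 8.7], [1.1, -4, 0, -0.22, 0, 0, 8.7], [1.1, -6, 0, -0.34, 0, 0, 8.7], [1.1, -8, 0, -0.46, 0, 0, 8.7], [1.1, -9.3, 0, -0.58, 0, 0, 8.7], [1.1, -9.3, 0, -0.7, 0, 0, 8.7], [1.1, -9.3, 0, -0.8, 0, 0, 8.7], [1.1, -9.3, 0, -0.852, 0, 0, 8.7]]
  ]
}}

```text
t: 9.18
ee_pos: [496.0, -177.7, 147.8]
orientation: [-0.75, 1.439, 0.754]
ft_force: [-0.0, 0.1, -0.3]
width: 87.0
```

>>> {"method": "servo_tool", "body": {
  "plan": [
    [[0, 0, 0, 0, 0, 0, 8.7], [0, 0, 0, 0, 0, 0, 8.7], [0, 0, 0, 0, 0, 0, 8.7]]
  ]
}}

```text
t: 9.43
ee_pos: [496.7, -177.5, 148.9]
orientation: [-0.746, 1.44, 0.749]
ft_force: [0.8, -0.0, -0.6]
width: 86.7
```

Run:
```python
from h import *
apply([1.1,-9.3,0],[-.852,0,0])
goto([496.8,-177.8,79],down(55))
i=ctrl.get_image('wrist'); cv2.imwrite('pics/w5.png',i[:,:,::-1])
W=cam('wrist'); print(proj(W,(496.8,-177.8,89)))
```

```text
cmd [ 497.1 -177.8  150.5] meas [ 496.7 -177.5  148.9] roterr [ 0.002 -0.001  0.002] F [ 0.8 -0.  -0.6] M [-0.01  0.    0.  ] w 86.7 t 9.43 q6 -1.32
row [ 7.15  0.03 -0.01] [ 0.    -0.001  0.   ] n_rows>= 2.0
(np.float64(256.6621844041606), np.float64(214.4116453413251))
```

View pics/w5.png

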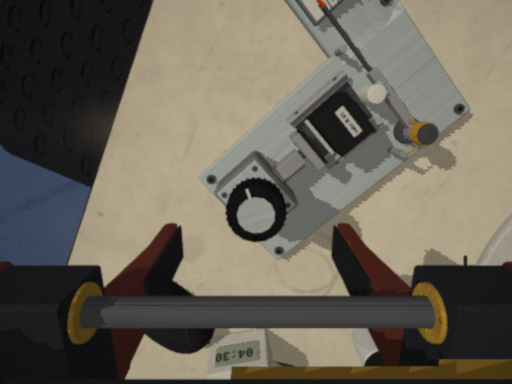

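>>> {"method": "servo_tool", "body": {
  "plan": [
    [[2, 0, 0, 0, 0, 0, 8.7], [4.5, 0, 0, 0, 0, 0, 8.7], [6.5, 0, 0, 0, 0, 0, 8.7], [7, 0, 0, 0, 0, 0, 8.7], [7, 0, 0, 0, 0, 0, 7], [7, 0, 0, 0, 0, 0, 6], [7, 0, 0, 0, 0, 0, 5], [7, 0, 0, 0, 0, 0, 4]]
  ]
}}

```text
t: 10.15
ee_pos: [498.0, -178.0, 81.0]
orientation: [-0.75, 1.437, 0.747]
ft_force: [-0.0, 0.4, -0.5]
width: 64.1
```

>>> {"method": "servo_tool", "body": {
  "plan": [
    [[0, 0, 0, 0, 0, 0, 4], [0, 0, 0, 0, 0, 0, 3.6], [0, 0, 0, 0, 0, 0, 3.6], [0, 0, 0, 0, 0, 0, 3.6], [0, 0, 0, 0, 0, 0, 3.6]]
  ]
}}

```text
t: 10.57
ee_pos: [497.0, -178.6, 80.4]
orientation: [-0.75, 1.439, 0.748]
ft_force: [-3.1, -5.4, 4.5]
width: 43.6
```

Run:
```python
from h import *
apply([7,0,0],[0,0,0])
i=ctrl.get_image('scene'); crop(i,185,190,335,295,5,'pics/s5.png')
i=ctrl.get_image('top'); crop(i,240,180,370,295,6,'pics/t5.png')
```

```text
cmd [ 497.1 -177.9   80.5] meas [ 497.  -178.6   80.4] roterr [-0.001  0.    -0.   ] F [-3.1 -5.4  4.5] M [-0.86  0.65  0.06] w 43.6 t 10.57 q6 -1.33
```

View pics/s5.png

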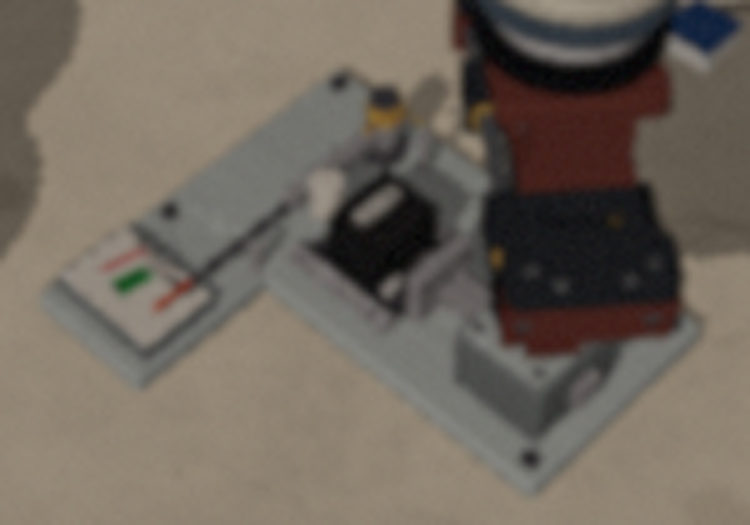

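View pics/t5.png

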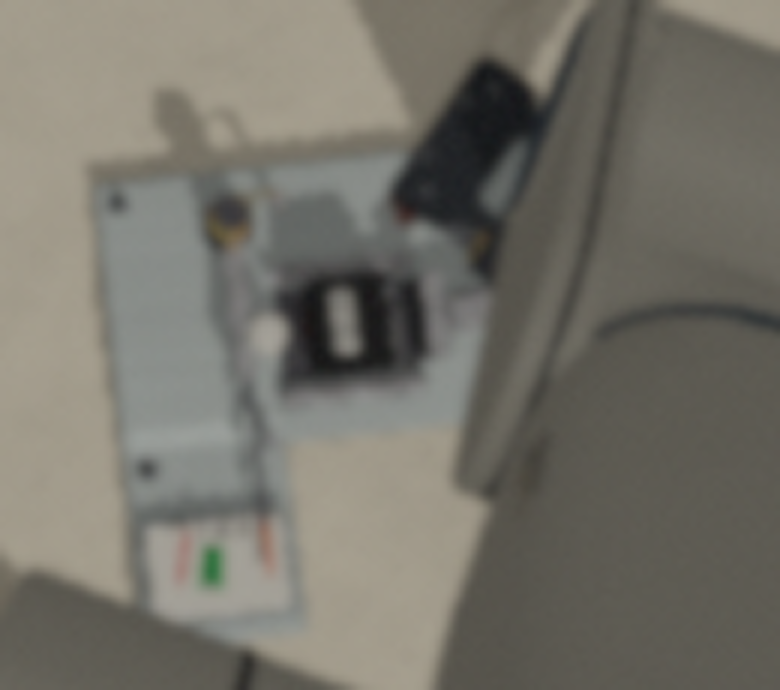

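>>> {"method": "servo_tool", "body": {
  "plan": [
    [[0, 0, 0, 0.08, 0, 0, 3.6], [0, 0, 0, 0.16, 0, 0, 3.6], [0, 0, 0, 0.26, 0, 0, 3.6], [0, 0, 0, 0.36, 0, 0, 3.6], [0, 0, 0, 0.46, 0, 0, 3.6], [0, 0, 0, 0.56, 0, 0, 3.6], [0, 0, 0, 0.6, 0, 0, 3.6], [0, 0, 0, 0.6, 0, 0, 3.6]]
  ]
}}

```text
t: 11.33
ee_pos: [497.1, -178.5, 80.4]
orientation: [-0.281, 1.553, 0.28]
ft_force: [-3.0, -4.7, 4.5]
width: 43.7
```

Run:
```python
from h import *
apply([0,0,0],[.6,0,0])
i=ctrl.get_image('scene'); crop(i,185,190,335,295,5,'pics/s6.png')
```

```text
cmd [ 497.1 -177.9   80.5] meas [ 497.1 -178.5   80.4] roterr [ 0.002 -0.001 -0.   ] F [-3.  -4.7  4.5] M [-0.87  0.63 -0.23] w 43.7 t 11.33 q6 -0.72
```

View pics/s6.png

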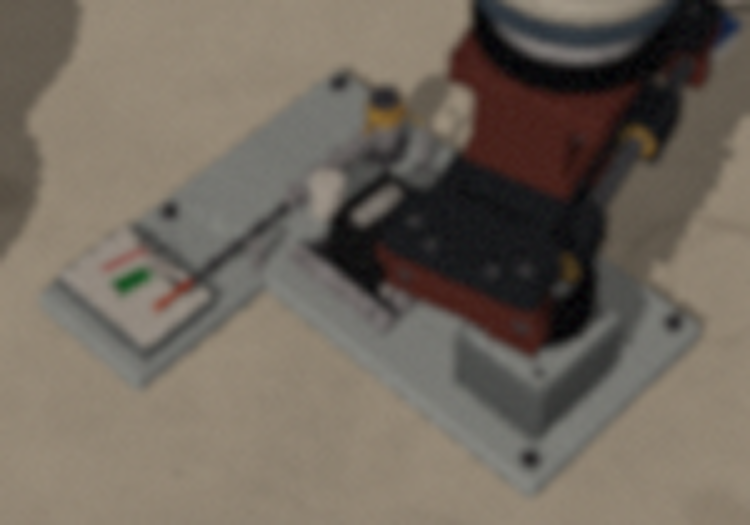

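>>> {"method": "servo_tool", "body": {
  "plan": [
    [[0, 0, 0, 0.1, 0, 0, 3.6], [0, 0, 0, 0.2, 0, 0, 3.6], [0, 0, 0, 0.3, 0, 0, 3.6], [0, 0, 0, 0.4, 0, 0, 3.6], [0, 0, 0, 0.5, 0, 0, 3.6], [0, 0, 0, 0.6, 0, 0, 3.6], [0, 0, 0, 0.7, 0, 0, 3.6], [0, 0, 0, 0.7, 0, 0, 3.6]]
  ]
}}

```text
t: 12.05
ee_pos: [497.3, -178.7, 80.4]
orientation: [0.27, 1.553, -0.272]
ft_force: [-3.3, -6.5, 2.9]
width: 43.4
```

Run:
```python
from h import *
apply([0,0,0],[.7,0,0])
i=ctrl.get_image('scene'); crop(i,185,190,335,295,5,'pics/s7.png')
```

```text
cmd [ 497.1 -177.9   80.5] meas [ 497.3 -178.7   80.4] roterr [ 0.005 -0.001 -0.   ] F [-3.3 -6.5  2.9] M [-1.05  0.53 -0.22] w 43.4 t 12.05 q6 -0.02
```

View pics/s7.png

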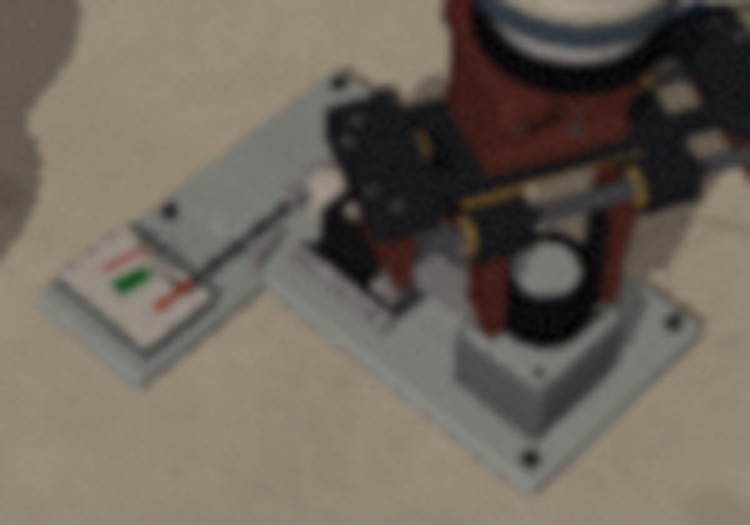

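>>> {"method": "servo_tool", "body": {
  "plan": [
    [[0, 0, 0, 0.1, 0, 0, 3.6], [0, 0, 0, 0.2, 0, 0, 3.6], [0, 0, 0, 0.3, 0, 0, 3.6], [0, 0, 0, 0.4, 0, 0, 3.6], [0, 0, 0, 0.5, 0, 0, 3.6], [0, 0, 0, 0.6, 0, 0, 3.6], [0, 0, 0, 0.6, 0, 0, 3.6]]
  ]
}}

```text
t: 12.68
ee_pos: [497.4, -178.6, 80.4]
orientation: [0.737, 1.441, -0.738]
ft_force: [-1.9, -4.9, 4.0]
width: 43.4
```

Run:
```python
from h import *
apply([0,0,0],[.6,0,0])
i=ctrl.get_image('scene'); crop(i,185,190,335,295,5,'pics/s8.png')
i=ctrl.get_image('top'); crop(i,240,180,370,295,6,'pics/t8.png')
```

```text
cmd [ 497.1 -177.9   80.5] meas [ 497.4 -178.6   80.4] roterr [ 0.005 -0.001  0.001] F [-1.9 -4.9  4. ] M [-0.95  0.51 -0.19] w 43.4 t 12.68 q6 0.58
```

View pics/s8.png

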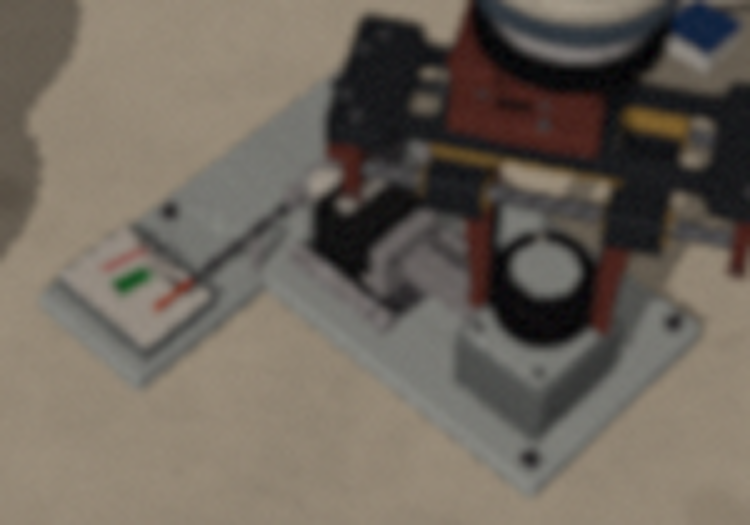

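View pics/t8.png

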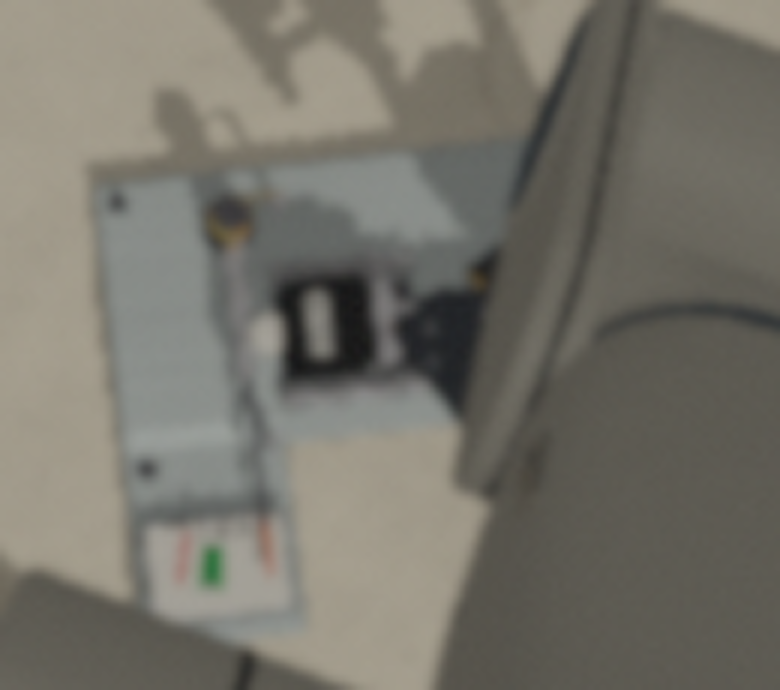

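>>> {"method": "servo_tool", "body": {
  "plan": [
    [[0, 0, 0, 0.08, 0, 0, 3.6], [0, 0, 0, 0.16, 0, 0, 3.6], [0, 0, 0, 0.2, 0, 0, 3.6], [0, 0, 0, 0.2, 0, 0, 3.6]]
  ]
}}

```text
t: 13.12
ee_pos: [497.4, -178.7, 80.4]
orientation: [0.887, 1.381, -0.888]
ft_force: [-1.7, -5.4, 2.9]
width: 43.5
```

Run:
```python
from h import *
apply([0,0,0],[.2,0,0])
i=ctrl.get_image('scene'); crop(i,185,225,245,280,12,'pics/s9.png')
i=ctrl.get_image('top'); crop(i,255,255,295,290,14,'pics/t9.png')
```

```text
cmd [ 497.1 -177.9   80.5] meas [ 497.4 -178.7   80.4] roterr [ 0.002 -0.001  0.001] F [-1.7 -5.4  2.9] M [-0.97  0.45 -0.16] w 43.5 t 13.12 q6 0.78
```

View pics/s9.png

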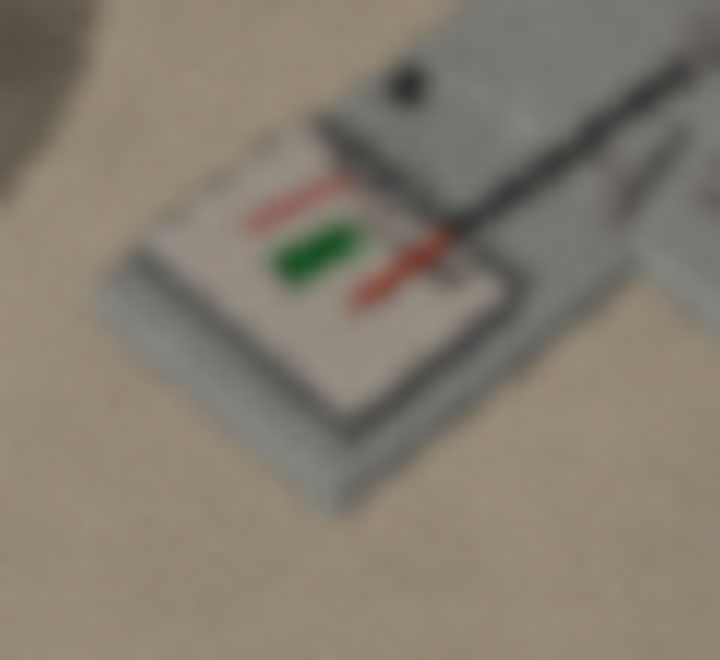

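View pics/t9.png

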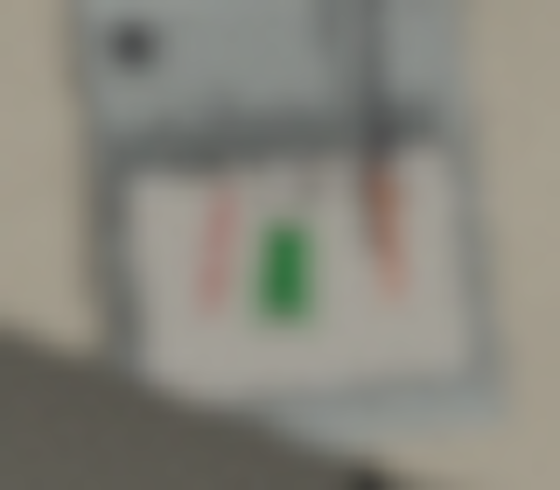

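```bash
cat > ptr.py <<'E'
from h import *
a=np.radians(6.2); Rc=np.array([[np.cos(a),-np.sin(a)],[np.sin(a),np.cos(a)]]); Oc=np.array([487.,-85.3])
def measure(names=('scene','top'),show=True):
    for n in names:
        C=cam(n); i=ctrl.get_image(n).astype(int); cv2.imwrite(f'pics/p_{n}_{ctrl.get_obs()["t"]:.2f}.png',i[:,:,::-1].astype(np.uint8))
        r,g,b=i[...,0],i[...,1],i[...,2]
        vv,uu=np.mgrid[:384,:512]
        c0=proj(C,[*(Oc+Rc@[-100,65]),26]); near=np.hypot(uu-c0[0],vv-c0[1])<(32 if n!='wrist' else 70)
        out={}
        for k,m,z,w in (('green',near&(g>r+25)&(g>b+15),26,g-r),('redish',near&(r>g+22),27,r-g)):
            nn,l,s,cc=cv2.connectedComponentsWithStats(m.astype(np.uint8))
            for j in range(1,nn):
                if s[j,4]<4: continue
                q=l==j; ww=w[q].astype(float); u=(uu[q]*ww).sum()/ww.sum(); v=(vv[q]*ww).sum()/ww.sum()
                # local bg hue
                p=(onz(C,u,v,28 if k=='redish' else 26)[:2]-Oc)@Rc
                ang=np.arctan2(p[1]-46,50-p[0]); bo=(b[q]).mean()-g[q].mean()
                print(n,k,'px',round(u,1),round(v,1),'area',s[j,4],'clamp',p.round(1),'arc@150 %.1f'%(ang*150),'b-g %.0f'%bo)
if __name__=='__main__':
    import sys; print('t',ctrl.get_obs()['t']); measure(sys.argv[1:] or ('scene','top'))
E
python3 ptr.py
```

```text
t 13.2167
scene green px 211.1 245.6 area 16 clamp [-97.8  63.2] arc@150 17.4 b-g -36
scene redish px 209.0 241.5 area 18 clamp [-94.   74.1] arc@150 28.9 b-g -7
scene redish px 218.1 246.9 area 26 clamp [-90.1  47.9] arc@150 2.0 b-g -11
top green px 275.0 273.9 area 16 clamp [-92.3  69.7] arc@150 24.8 b-g -40
top redish px 282.0 270.5 area 6 clamp [-85.8  51.3] arc@150 5.9 b-g -12
top redish px 270.0 272.5 area 6 clamp [-87.6  81.8] arc@150 38.2 b-g -7
```

>>> {"method": "servo_tool", "body": {
  "plan": [
    [[0, 0, 0, 0.06, 0, 0, 3.6], [0, 0, 0, 0.12, 0, 0, 3.6], [0, 0, 0, 0.18, 0, 0, 3.6], [0, 0, 0, 0.25, 0, 0, 3.6], [0, 0, 0, 0.25, 0, 0, 3.6], [0, 0, 0, 0.25, 0, 0, 3.6]]
  ]
}}

```text
t: 13.82
ee_pos: [497.5, -178.8, 80.4]
orientation: [1.074, 1.287, -1.075]
ft_force: [-2.4, -5.1, 3.2]
width: 43.5
```

```bash
python3 - <<'E'
from h import *
apply([0,0,0],[.25,0,0])
E
python3 ptr.py
```

```text
cmd [ 497.1 -177.9   80.5] meas [ 497.5 -178.8   80.4] roterr [ 0.    -0.001  0.001] F [-2.4 -5.1  3.2] M [-1.03  0.53 -0.13] w 43.5 t 13.82 q6 1.02
t 13.8167
scene green px 209.9 245.8 area 8 clamp [-100.    64.8] arc@150 18.7 b-g -36
scene redish px 209.0 241.5 area 18 clamp [-94.   74.1] arc@150 28.9 b-g -7
scene redish px 215.6 244.7 area 24 clamp [-89.8  56.4] arc@150 11.2 b-g -14
top green px 275.0 273.8 area 16 clamp [-92.2  69.6] arc@150 24.7 b-g -41
top redish px 278.4 268.8 area 5 clamp [-80.7  59.9] arc@150 15.9 b-g -11
top redish px 270.0 272.5 area 6 clamp [-87.5  81.8] arc@150 38.2 b-g -7
```

>>> {"method": "servo_tool", "body": {
  "plan": [
    [[0, 0, 0, 0.06, 0, 0, 3.6], [0, 0, 0, 0.12, 0, 0, 3.6], [0, 0, 0, 0.12, 0, 0, 3.6], [0, 0, 0, 0.12, 0, 0, 3.6]]
  ]
}}

```text
t: 14.25
ee_pos: [497.5, -178.8, 80.4]
orientation: [1.164, 1.235, -1.165]
ft_force: [-2.3, -5.5, 2.4]
width: 43.8
```

```bash
python3 - <<'E'
from h import *
apply([0,0,0],[.12,0,0])
E
python3 ptr.py
python3 - <<'E'
from h import *
import glob,os
for n in('scene','top'):
    f=max(glob.glob(f'pics/p_{n}_*'),key=os.path.getmtime); i=cv2.imread(f)[:,:,::-1]
    crop(i,*((185,225,245,280) if n=='scene' else (255,255,295,290)),13,f'pics/z_{n}.png')
E
```

```text
cmd [ 497.1 -177.9   80.5] meas [ 497.5 -178.8   80.4] roterr [ 0.    -0.001  0.001] F [-2.3 -5.5  2.4] M [-1.05  0.52 -0.14] w 43.8 t 14.25 q6 1.14
t 14.25
scene redish px 209.0 241.5 area 18 clamp [-94.   74.1] arc@150 28.9 b-g -7
scene redish px 215.8 242.8 area 20 clamp [-85.7  60.3] arc@150 15.7 b-g -13
top green px 274.5 274.1 area 10 clamp [-92.6  70.9] arc@150 25.9 b-g -41
top redish px 270.0 272.5 area 6 clamp [-87.5  81.8] arc@150 38.2 b-g -8
```

View pics/z_scene.png

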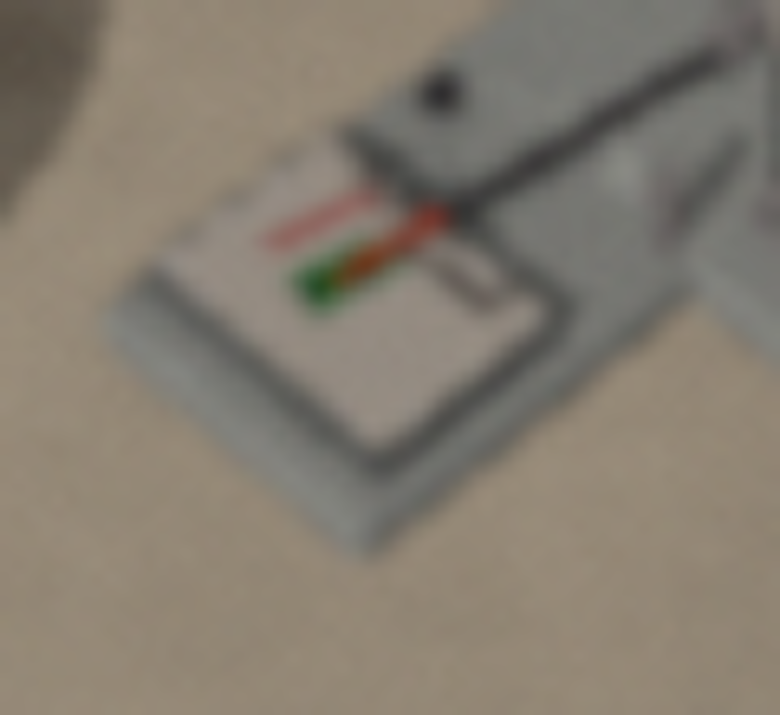

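View pics/z_top.png

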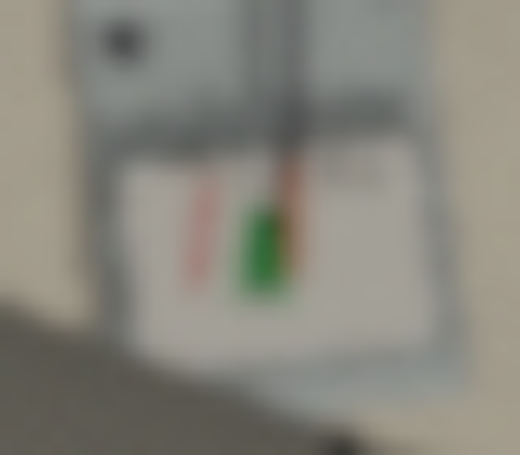

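>>> {"method": "servo_tool", "body": {
  "plan": [
    [[0, 0, 0, 0, 0, 0, 4.8], [0, 0, 0, 0, 0, 0, 5.6], [0, 0, 0, 0, 0, 0, 6.4], [0, 0, 0, 0, 0, 0, 7.2], [-1, 0, 0, 0, 0, 0, 8], [-3, 0, 0, 0, 0, 0, 8.7], [-6, 0, 0, 0, 0, 0, 8.7], [-7, 0, 0, 0, 0, 0, 8.7]]
  ]
}}

```text
t: 15.02
ee_pos: [498.8, -178.2, 153.3]
orientation: [1.165, 1.233, -1.162]
ft_force: [0.4, -1.2, 0.3]
width: 86.5
```

Run:
```python
from h import *
apply([-7,0,0],[0,0,0])
from ptr import Oc,Rc
p=Oc+Rc@[-70,0]; print(p); goto([*p,150],down(6.2)); goto([497.1,-177.9,150.5],down(6.2))
```

```text
cmd [ 497.1 -177.8  150.5] meas [ 498.8 -178.2  153.3] roterr [-0.    -0.001  0.004] F [ 0.4 -1.2  0.3] M [ 0.    0.12 -0.02] w 86.5 t 15.02 q6 1.14
[417.40943252 -92.8599549 ]
row [ 0.04 -7.44 -8.96] [-1.618e+00  0.000e+00  1.000e-03] n_rows>= 13.0
row [-0.   -0.    0.01] [-1.618e+00  0.000e+00  1.000e-03] n_rows>= 13.0
```

>>> {"method": "servo_tool", "body": {
  "plan": [
    [[0, -0.5, -0.6, -0.1, 0, 0, 8.7], [0, -1, -1.2, -0.22, 0, 0, 8.7], [0, -1.5, -1.8, -0.34, 0, 0, 8.7], [0, -2, -2.4, -0.46, 0, 0, 8.7], [0, -2.5, -3, -0.58, 0, 0, 8.7], [0, -3, -3.6, -0.7, 0, 0, 8.7], [0, -3.5, -4.2, -0.8, 0, 0, 8.7], [0, -4, -4.8, -0.9, 0, 0, 8.7]]
  ]
}}

```text
t: 15.68
ee_pos: [454.1, -131.9, 150.0]
orientation: [0.474, 1.518, -0.474]
ft_force: [-0.3, 0.0, -0.0]
width: 86.9
```

Run:
```python
from h import *
apply([0,-4,-4.8],[-.9,0,0])
from ptr import Oc,Rc
p=Oc+Rc@[-70,0]; goto([*p,150],down(6.2))
```

```text
cmd [ 454.3 -132.3  150.4] meas [ 454.1 -131.9  150. ] roterr [-0.005 -0.     0.001] F [-0.3  0.  -0. ] M [-0.05  0.09 -0.02] w 86.9 t 15.68 q6 0.3
row [ 0.04  1.12 -5.29] [-0.718 -0.     0.001] n_rows>= 6.0
```

>>> {"method": "servo_tool", "body": {
  "plan": [
    [[0, 0.4, -1, -0.12, 0, 0, 8.7], [0, 0.6, -2, -0.24, 0, 0, 8.7], [0, 0.8, -3, -0.36, 0, 0, 8.7], [0, 1, -4, -0.48, 0, 0, 8.7], [0, 1.1, -5.3, -0.6, 0, 0, 8.7], [0, 1.1, -5.3, -0.718, 0, 0, 8.7], [0, 1.1, -5.3, -0.718, 0, 0, 8.7], [0, 1.1, -5.3, -0.718, 0, 0, 8.7]]
  ]
}}

```text
t: 16.35
ee_pos: [417.5, -92.8, 150.1]
orientation: [-0.082, 1.568, 0.082]
ft_force: [0.6, -0.0, -0.1]
width: 87.0
```

Run:
```python
from h import *
apply([0,1.1,-5.3],[-.718,0,0])
i=ctrl.get_image('wrist'); cv2.imwrite('pics/w6.png',i[:,:,::-1]); 
W=cam('wrist');np.savez('w6.npz',K=W[0],V=W[1],i=i)
u,v=map(int,proj(W,(394,-31,26))); print(u,v); crop(i,max(u-50,0),max(v-50,0),u+50,v+40,7,'pics/w6c.png')
```

```text
cmd [417.2 -93.  150.4] meas [417.5 -92.8 150.1] roterr [ 0.003 -0.001  0.001] F [ 0.6 -0.  -0.1] M [-0.06  0.07  0.03] w 87.0 t 16.35 q6 -0.35
237 118
```

View pics/w6.png

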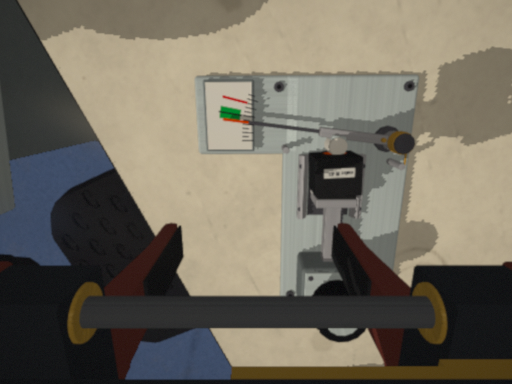

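View pics/w6c.png

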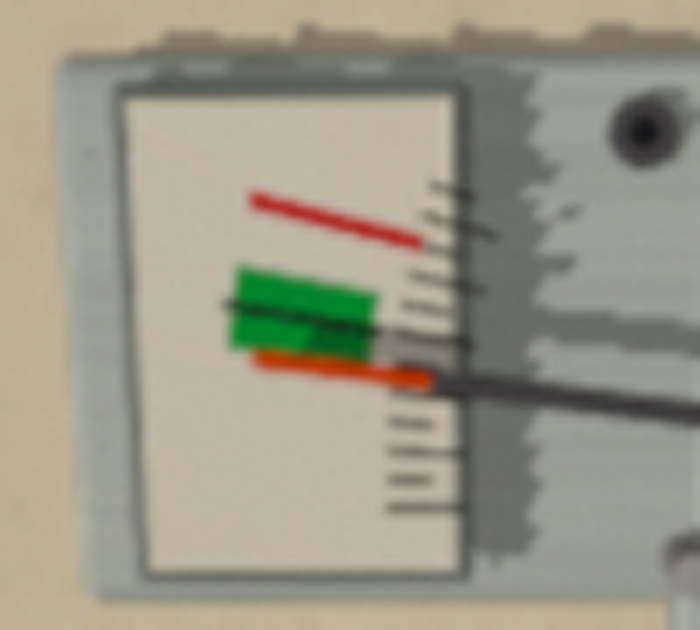

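Run:
```python
from h import *
goto([497.2,-178.2,150.5],down(6.2))
```

```text
row [-0.   -9.34  7.04] [-0.    -0.001  0.001] n_rows>= 3.0
```

>>> {"method": "servo_tool", "body": {
  "plan": [
    [[0, -3, 2.3, 0, 0, 0, 8.7], [0, -6, 4.6, 0, 0, 0, 8.7], [0, -9.34, 7.04, 0, 0, 0, 8.7], [0, -9.34, 7.04, 0, 0, 0, 8.7], [0, -9.34, 7.04, 0, 0, 0, 8.7], [2, -9.34, 7.04, 0, 0, 0, 8.7], [4.5, -9.34, 7.04, 0, 0, 0, 8.7], [6.5, -9.34, 7.04, 0, 0, 0, 8.7]]
  ]
}}

```text
t: 17.07
ee_pos: [496.2, -177.4, 83.8]
orientation: [-0.083, 1.57, 0.084]
ft_force: [-0.2, -0.5, -0.2]
width: 86.9
```

>>> {"method": "servo_tool", "body": {
  "plan": [
    [[0.5, 0, 0, 0, 0, 0, 8.7], [0.5, 0, 0, 0, 0, 0, 7], [0.5, 0, 0, 0, 0, 0, 6], [0.5, 0, 0, 0, 0, 0, 5], [0.5, 0, 0, 0, 0, 0, 4], [0.5, 0, 0, 0, 0, 0, 3.6], [0.5, 0, 0, 0, 0, 0, 3.6], [0.5, 0, 0, 0, 0, 0, 3.6]]
  ]
}}

```text
t: 17.73
ee_pos: [497.2, -178.2, 80.3]
orientation: [-0.085, 1.569, 0.085]
ft_force: [-13.2, -3.2, 8.0]
width: 44.1
```

>>> {"method": "servo_tool", "body": {
  "plan": [
    [[0, 0, 0, 0, 0, 0, 3.6], [0, 0, 0, 0, 0, 0, 3.6], [0, 0, 0, 0, 0, 0, 3.6]]
  ]
}}

```text
t: 17.98
ee_pos: [497.1, -178.3, 80.3]
orientation: [-0.085, 1.569, 0.085]
ft_force: [-2.4, -0.9, 5.8]
width: 43.6
```

```bash
python3 - <<'E'
from h import *
apply([7,-9.34,7.04],[0,0,0])
E
python3 ptr.py
```

```text
cmd [ 497.2 -178.3   80.5] meas [ 497.1 -178.3   80.3] roterr [-0.    -0.     0.001] F [-2.4 -0.9  5.8] M [-0.1   0.5   0.06] w 43.6 t 17.98 q6 -0.47
t 17.9833
scene redish px 209.0 241.5 area 18 clamp [-94.1  74.1] arc@150 28.9 b-g -7
scene redish px 215.7 242.7 area 19 clamp [-85.8  60.4] arc@150 15.9 b-g -13
top green px 274.5 274.1 area 10 clamp [-92.6  70.9] arc@150 25.9 b-g -41
top redish px 277.0 269.5 area 4 clamp [-82.   63.5] arc@150 19.8 b-g -14
top redish px 270.0 272.5 area 6 clamp [-87.5  81.8] arc@150 38.2 b-g -8
```

>>> {"method": "servo_tool", "body": {
  "plan": [
    [[0, 0, 0, 0.05, 0, 0, 3.6], [0, 0, 0, 0.1, 0, 0, 3.6], [0, 0, 0, 0.14, 0, 0, 3.6], [0, 0, 0, 0.16, 0, 0, 3.6], [0, 0, 0, 0.16, 0, 0, 3.6], [0, 0, 0, 0.16, 0, 0, 3.6]]
  ]
}}

```text
t: 18.58
ee_pos: [497.2, -178.3, 80.3]
orientation: [0.041, 1.57, -0.041]
ft_force: [-1.9, -0.3, 6.1]
width: 43.2
```

```bash
python3 - <<'E'
from h import *
apply([0,0,0],[.16,0,0])
E
python3 ptr.py
```

```text
cmd [ 497.2 -178.3   80.5] meas [ 497.2 -178.3   80.3] roterr [-0.    -0.     0.001] F [-1.9 -0.3  6.1] M [-0.09  0.45  0.09] w 43.2 t 18.58 q6 -0.31
t 18.5833
scene green px 211.2 246.1 area 10 clamp [-98.5  62. ] arc@150 16.1 b-g -36
scene redish px 211.4 241.9 area 43 clamp [-91.   69.4] arc@150 24.6 b-g -10
top redish px 270.0 272.5 area 6 clamp [-87.5  81.8] arc@150 38.2 b-g -7
```

Release, lift and look with the wrist camera.

>>> {"method": "servo_tool", "body": {
  "plan": [
    [[0, 0, 0, 0, 0, 0, 4.8], [0, 0, 0, 0, 0, 0, 5.6], [0, 0, 0, 0, 0, 0, 6.4], [0, 0, 0, 0, 0, 0, 7.2], [0, 0, 0, 0, 0, 0, 8.7], [-3, 0, 0, 0, 0, 0, 8.7], [-6, 0, 0, 0, 0, 0, 8.7], [-7, 0, 0, 0, 0, 0, 8.7]]
  ]
}}

```text
t: 19.35
ee_pos: [498.9, -178.7, 152.8]
orientation: [0.04, 1.567, -0.042]
ft_force: [-0.3, -0.7, 0.2]
width: 86.5
```

Run:
```python
from h import *
apply([-7,0,0],[0,0,0])
goto([417.4,-92.9,150],down(6.2))
```

```text
cmd [ 497.2 -178.2  150.5] meas [ 498.9 -178.7  152.8] roterr [-0.    -0.004 -0.   ] F [-0.3 -0.7  0.2] M [-0.09  0.03 -0.08] w 86.5 t 19.35 q6 -0.31
row [ 0.04  8.11 -8.41] [-0.16  -0.001  0.001] n_rows>= 3.0
```

>>> {"method": "servo_tool", "body": {
  "plan": [
    [[0, 2.5, -2.5, -0.06, 0, 0, 8.7], [0, 5, -5, -0.12, 0, 0, 8.7], [0, 8.1, -8.4, -0.16, 0, 0, 8.7], [0, 8.1, -8.4, -0.16, 0, 0, 8.7], [0, 8.1, -8.4, -0.16, 0, 0, 8.7], [0, 8.1, -8.4, -0.16, 0, 0, 8.7]]
  ]
}}

```text
t: 19.85
ee_pos: [418.5, -93.1, 150.0]
orientation: [-0.085, 1.568, 0.085]
ft_force: [0.7, -0.4, -0.5]
width: 87.3
```

Run:
```python
from h import *
apply([0,8.1,-8.4],[-.16,0,0])
i=ctrl.get_image('wrist'); cv2.imwrite('pics/w7.png',i[:,:,::-1]); 
crop(i,187,68,287,158,7,'pics/w7c.png'); crop(i,270,80,430,300,2.7,'pics/w7d.png')
```

```text
cmd [417.5 -93.  150.4] meas [418.5 -93.1 150. ] roterr [-0.    -0.002  0.   ] F [ 0.7 -0.4 -0.5] M [-0.07  0.02  0.01] w 87.3 t 19.85 q6 -0.35
```

View pics/w7c.png

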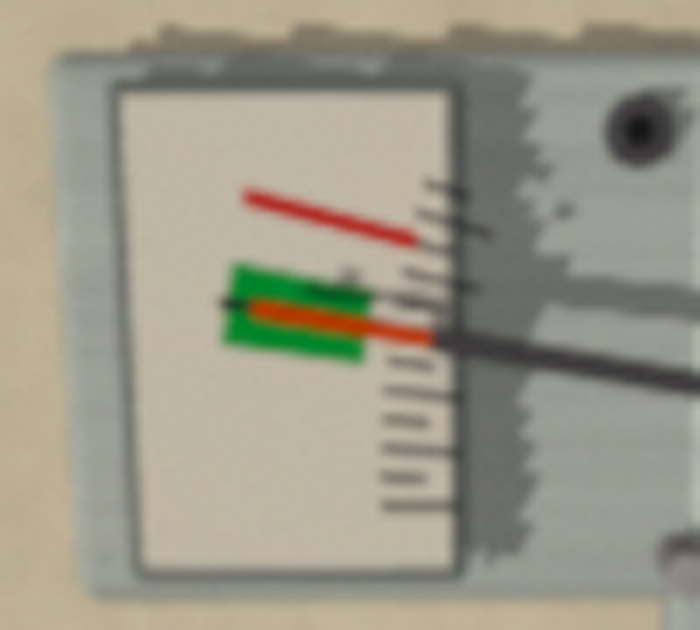

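View pics/w7d.png

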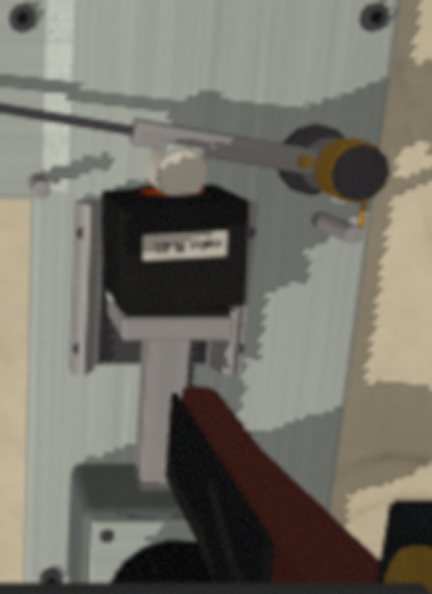

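Run:
```python
from workcell import ctrl
print(ctrl.close_job()); print(ctrl.get_obs()['t'])
```

```text
the job is handed in; nothing more can be done
None
the job is handed in; nothing more can be done
```

The job is done and handed in at about 20 s. The orange cube is upright in the clamp channel with its window on the white nose, and the pointer stands on the black line.

- **Cube:** I confirmed the orange window in the wrist picture before grasping. The cube went into the channel with wrist forces of about 2 N or less and no sign of jamming, and I let go of it there.
- **Knob:** I turned it clockwise about 2.47 rad, let go, and found the pointer about 5.8 mm short of the line. A second grasp of 0.16 rad closed the gap. In the pictures taken at each stop the pointer stayed short of the red line.
- **Last check:** the final wrist picture shows the pointer within about 0.5 mm of the line, well short of the red. The jaw is on the cube, the gripper is open, and the arm is clear of everything.
- **Disagreements:** the scene and top cameras differed by 3 to 4 mm on the pointer position, so I trusted the close wrist view. The wrist camera also measured known sizes about 2% small. I placed the cube from points near the centre of its picture, where that error does not matter.

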